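# Roll a can capacitor up the test ramp and hold it on the contact bar

## Robot

A 6-joint arm with a two-finger parallel gripper is mounted at the origin on a cart in front of the work surface, level with it; the furniture and walls round the work are solid. World frame = base frame: x ahead of the robot, y to its left, z up, the work surface at z = 0. Lengths are in m, angles in rad, forces in N, time in s.
With the tool pointing down it reaches from about 0.375 to 0.9 m from the base axis. Payload 3.1 kg.
Tool frame: the origin (TCP) lies midway between the tips of the shut fingers; the grasp point (between the pads) lies 19 mm behind it; z points along the fingers, y is the line along which they close (so a half turn about z gives the same grasp; the last joint's range is limited). The gripper opens to 87 mm and grips with 3 to 60 N. Pads are 19 mm wide; open, the fingers measure 117 mm over their backs; the gripper's body (75 mm by 190 mm) begins 51 mm behind the grasp point.
Start: joints at [-1.444, 0.527, 1.433, -0, 1.181, -0.178], TCP at [0.188, -0.596, 0.223] pointing down, gripper open.
Joint ranges: [-3.08, 3.08], [-0.75, 2.2], [0.22, 2.44], [-1.43, 4.57], [0, 2.65], [-2.85, 2.85]. Speed limits (rad/s): [2.79, 2.79, 3.14, 3.14, 3.14, 3.14].

## Interface

Orientations are given as a unit quaternion [w, x, y, z].
In Python, from rig import monitor, capture, hand_in gives the robot as it stands.
- The arm moves only by the tool step_arm, never from a script. Its argument "increments" is a list that holds one entry, the list of rows, each a list of 7 numbers: the shift along the world's x, y, z scaled (see below), then the turn, a rotation vector about the world's x, y, z scaled (see below), then the opening, from -1 (shut) to 1 (fully open). In form: [[[tx, ty, tz, rx, ry, rz, hand], ...]]. A call has 1 to 20 rows; each row is the pose to reach, as a shift and turn from the pose commanded when the call began; what a row does not reach only later rows make up. The controller multiplies each number of a shift by 30 cm and each number of a turn by pi/2 rad. A row lasts 1/10 s, in which the tool goes at most 50 mm and 8.59 degrees, less where a joint would pass 70% of its speed; a pose out of reach is approached as far as the arm can. A call with a number of a shift or a turn outside -1 to 1 is refused whole. A call with a gripper value outside its range is refused whole. The fingers move at their own pace and stop on an object; "newtons" is the grip in N (left out, the last holds). Time passes only in rows, so rows that repeat a pose let the fingers close. It gives the time, the measured TCP pose, the force, the opening and the grip force at its end, in the units of the state.
- monitor.sense(): the state, without advancing time (a new reading comes with each control period).
- capture(name): name is "scene" or "top" or "wrist"; returns a dict with "img" (420x560x3 uint8, red, green, blue), "range_z" (420x560 float32, m along the optical axis (not along the pixel's ray), 0 where there is no reading), "fov_y" (degrees; the focal length in pixels is half the picture's height over the tangent of half this angle, whatever the lens; pixels are square), "cx", "cy" (the principal point, pixels), "cam_to_world" (4x4, takes a point from camera to world coordinates); the wrist camera has in their place "T_tool_cam" (4x4, takes a point from camera to tool coordinates, whose origin is the TCP and whose axes are the flange's). Camera axes: x right, y down, z forward; pixel columns grow to the right and rows downward; lengths in m; the calibration is good to about 2 mm. A picture is of the moment at which its call begins: read the wrist's pose just before it.
- hand_in(): hands the job in; it is judged then, once.
The state is a dict: "t": time; "joint_pos": joint angles; "joint_velocities": joint speeds; "joint_efforts": joint torques, N m; "ee_pos": TCP position; "tcp_rot": TCP orientation; "ft_force": force on the tool from outside, world axes, zero at the start; "wrist_torque": the same for the moment, N m; "opening": finger opening in m; "finger_force": force on a finger pad.
Only numpy, scipy, OpenCV 4.12 (cv2) and the standard library are available. Lean on these libraries where they do the work, as an engineer would, in place of code of your own. Each camera call takes 0.05 s, during which the arm holds its last target. There are 200 camera calls.

## Task

Push the big can capacitor that lies at the foot of the test ramp up the ramp until it bears on the sprung brass contact bar and presses it in by well over half of the bar's travel, and keep holding it there with the fingers: the program finishes while the fingers still press. Push steadily from behind and never let the capacitor get away and run back down; do not take it between the fingers, lift it or squash it, keep it on the ramp, and leave the things round the ramp where they are.

Things in the scene. Friction and masses are not known exactly. Their poses are not given: they have to be found in the camera images.
- roller: the loose can capacitor: smooth aluminium cylinder (friction about 0.4), 60 mm across, 110 mm long, 0.28 to 0.56 kg, lying across the ramp against the kerb at its foot. Origin on its axis at mid-length; y runs along its axis; x and z turn as it rolls. In the deck frame its origin starts at x = 26, z = 30 mm; it meets the bar at x = 175 mm and has the bar fully in at x = 191 mm
- deck: sloping aluminium deck of the ramp, fixed. Origin: middle of its lower edge, on the rolling surface, 18 mm above the table; x points up the slope (0.20 rad, rising away from the robot), y across to the left, z square to the surface. Lane 258 mm long, 119 mm wide between side rails 12 mm high; a rubber kerb 6 mm high crosses the foot (x = 0 to 8 mm)
- contact_bar (a joint): how far the sprung brass bar at the top of the ramp is pressed in, m: 0 = out (at rest), 0.016 = fully in, at its stops. It slides along the deck's +x and springs back; the push rises from about 1 N to 6 N when fully in
- bar_face (a point): middle of the contact bar's face that meets the capacitor; moves with the bar. The bar is 80 mm wide across the lane, 16 mm high, its middle 30 mm above the deck; at rest this point is at x = 205 mm in the deck frame. Behind the bar stands a fixed steel backstop, 100 mm wide and 46 mm high, its face at x = 247 mm
- solder_spool: bystander: small spool of wire standing on its flange to the right of the ramp, 44 mm across, 42 mm high; origin at its underside
- spare_breaker: bystander: white circuit breaker standing to the right of the ramp, 36x85x63 mm; origin at its underside
- insulator_1: bystander: small ribbed insulator, 31 mm across, 35 mm high, standing to the left of the ramp; origin at its underside
- combination_pliers: bystander: pliers lying on the table to the right of the ramp, 68x172x15 mm; origin at the underside
Mind the look-alikes: they are no part of the job. Leave any orange look-alike of the roller alone.

How it is judged:
By the outcome, as a careful person would: the job done as asked, in the order asked, and still so for the second after the job is handed in, while the arm keeps its last pose, push and grip.
It also fails if it takes over 32 s, if anything falls off the work surface, if the arm or the gripper's body presses on something with over 40 N, if the wrist force passes 120 N, or if a joint passes its speed limit or range.

## Working session

There is one attempt and no reset: what is moved stays moved. The work goes in short steps, Python scripts to look and compute and a tool call to move; the robot and the scene stay as the last step left them, time stands still between calls to the robot, and variables do not carry over. Pictures are saved under pics/ and viewed, at most 10 in all, crops included, and the job is handed in when it is done.

Besides the shell and the picture viewer there is one more tool, called after ">>>" as name(argument=value, ...) on one line, values as JSON. step_arm: Moves the arm, as the interface text tells. Its arguments: {"type":"object","properties":{"increments":{"type":"array","items":{"type":"array","items":{"type":"array","items":{"type":"number","minimum":-1,"maximum":1}}}},"newtons":{"type":"number"}},"required":["increments"]}

```bash
mkdir -p pics
cat > h.py <<'E'
import numpy as np, cv2
from rig import monitor, capture, hand_in
def grab(n):
    c=capture(n); cv2.imwrite(f'pics/{n}_{int(monitor.sense()["t"]*100)}.png',c['img'][:,:,::-1]); np.savez(f'{n}.npz',**{k:np.asarray(v) for k,v in c.items()}); return c
def pts(c):
    h,w=c['range_z'].shape; f=h/2/np.tan(np.radians(float(c['fov_y']))/2)
    v,u=np.mgrid[:h,:w]; z=c['range_z']
    p=np.stack([(u-c['cx'])/f*z,(v-c['cy'])/f*z,z],-1)
    T=c['cam_to_world']; return p@T[:3,:3].T+T[:3,3]
E
python3 - <<'E'
from h import *
for n in('scene','top'):
    c=grab(n); print(n,c['cam_to_world'].round(3).tolist(),c['fov_y'])
print(monitor.sense())
E
ls pics
```

```text
scene [[-0.871, -0.229, 0.434, 0.18], [-0.491, 0.438, -0.753, 0.666], [-0.018, -0.869, -0.494, 0.515], [0.0, 0.0, 0.0, 1.0]] 55.80616815349426
top [[-0.012, -0.995, 0.095, 0.438], [-1.0, 0.012, 0.005, -0.018], [-0.006, -0.095, -0.995, 1.225], [0.0, 0.0, 0.0, 1.0]] 45.3448844213677
{'t': 0.1, 'joint_pos': array([-1.44448919e+00,  5.28380961e-01,  1.43377423e+00, -5.05927580e-05,
        1.18138951e+00, -1.78497794e-01]), 'joint_velocities': array([ 0.00041833, -0.00341838, -0.00209968, -0.00192212,  0.00013219,
       -0.00035967]), 'joint_efforts': array([-3.01723603e-04, -4.40986204e+01, -1.77151501e+01,  6.34806650e-02,
        5.33871527e-02, -3.87777482e-05]), 'ee_pos': array([ 0.18749811, -0.59552145,  0.2216647 ]), 'tcp_rot': array([-9.76302616e-04,  9.88407273e-01,  1.51822628e-01,  2.08159101e-06]), 'ft_force': array([1.16359354, 0.75852558, 0.20610897]), 'wrist_torque': array([-0.0212901,  0.0204196,  0.0033578]), 'finger_force': 0.0, 'opening': 0.08679304959780275}
scene_5.png
top_10.png
```

View pics/scene_5.png

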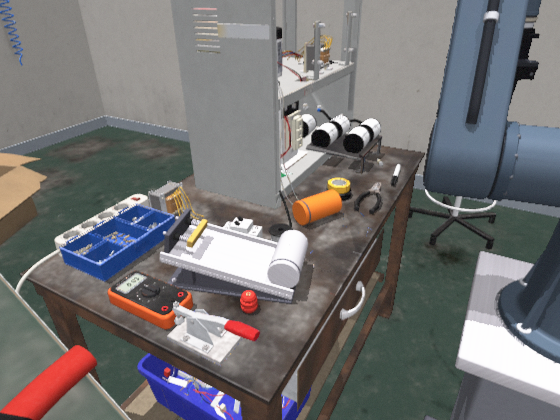

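View pics/top_10.png

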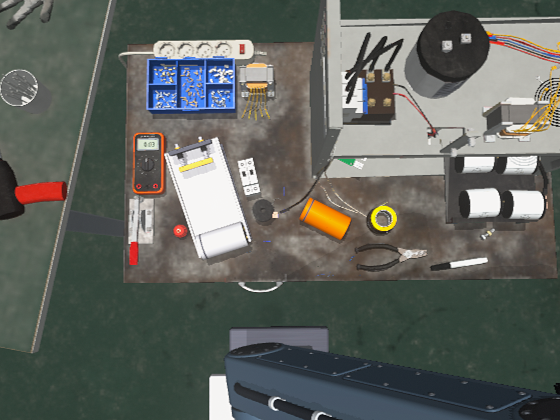

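The top view shows the ramp at (205,195), with the silver roller at its foot at (222,240) and the brass bar at (197,164). Two things could be the roller. The silver cylinder at (222,240) lies on the ramp against the kerb, so it fits. The orange one at (325,218) lies on the table and is the look-alike. I'll measure the ramp and confirm in a crop.

Run:
```python
from h import *
c=dict(np.load('top.npz')); P=pts(c); im=c['img']
hsv=cv2.cvtColor(im,cv2.COLOR_RGB2HSV)
# deck plane from patch
reg=np.zeros((420,560),np.uint8); cv2.fillPoly(reg,[np.array([[185,180],[215,172],[228,215],[203,222]])],1)
q=P[reg>0]; A=np.c_[q[:,:2],np.ones(len(q))]; s=np.linalg.lstsq(A,q[:,2],rcond=None)[0]
n=np.array([-s[0],-s[1],1]);n/=np.linalg.norm(n); print('n',n,'tilt',np.arccos(n[2]),'resid',np.std(A@s-q[:,2]))
up=np.array([0,0,1])-n*n[2]; ex=up/np.linalg.norm(up); ey=np.cross(n,ex); print('ex',ex,'yaw',np.arctan2(ex[1],ex[0]))
p0=q.mean(0)
D=(P-p0)@np.c_[ex,ey,n]
box=np.zeros((420,560),bool); box[125:275,155:262]=1
# roller: height over deck 
m=box&(D[...,2]>.045)&(D[...,0]<-.02)
d=D[m]; print('roller n',len(d),'x',np.percentile(d[:,0],[1,50,99]),'y',np.percentile(d[:,1],[1,50,99]),'zmax',np.percentile(d[:,2],99))
# top line of roller
for y in np.linspace(-.04,.04,5):
    k=d[abs(d[:,1]-np.median(d[:,1])-y)<.008]; Q=np.c_[k[:,0],np.ones(len(k))]; 
    w=np.linalg.lstsq(np.c_[2*k[:,0],2*k[:,2],np.ones(len(k))],k[:,0]**2+k[:,2]**2,rcond=None)[0]; print('circ',w[:2],np.sqrt(w[2]+w[0]**2+w[1]**2))
b=box&(hsv[...,0]>15)&(hsv[...,0]<35)&(hsv[...,1]>100)
d=D[b]; print('bar',len(d),d.min(0),d.max(0),np.median(d,0))
# rails: height 8..16mm
m=box&(abs(D[...,2]-.012)<.004)&(D[...,0]>-.06)&(D[...,0]<.05); d=D[m]; 
print('rails y hist',np.histogram(d[:,1],bins=np.arange(-.09,.0901,.006)))
print('p0',p0,'deck lower edge check z', p0)
cr=cv2.resize(im[120:280,140:280][:,:,::-1],None,fx=4,fy=3.7,interpolation=cv2.INTER_CUBIC); cv2.imwrite('pics/crop1.png',cr)
```

```text
n [0.03127963 0.68643919 0.72651416] tilt 0.7575609588316352 resid 0.06014886570287625
ex [-0.03307145 -0.72576105  0.68715149] yaw -1.616332786727114
roller n 1802 x [-0.13583312 -0.10299182 -0.02597778] y [-0.17761476  0.04781163  0.17856841] zmax 0.08525623791589343
circ [-0.08165663  0.03728938] 0.04233027896356675
circ [-0.07180103  0.05972603] 0.03088015968126842
circ [-0.07229909  0.05731405] 0.03147809226185696
circ [-0.07251397  0.05868786] 0.031210836550630623
circ [-0.06943297  0.05281016] 0.03682447676481826
bar 192 [-0.05999896 -0.12674074 -0.06290411] [0.94176924 0.14555969 0.73036526] [0.01800525 0.0685216  0.05149841]
rails y hist (array([20,  7,  7,  9, 14,  9, 17,  9, 14, 13, 14,  8, 12, 12, 10, 11, 10,
       13, 10, 15, 11, 14, 12, 10, 16, 10, 11,  7,  0,  0]), array([-9.00000000e-02, -8.40000000e-02, -7.80000000e-02, -7.20000000e-02,
       -6.60000000e-02, -6.00000000e-02, -5.40000000e-02, -4.80000000e-02,
       -4.20000000e-02, -3.60000000e-02, -3.00000000e-02, -2.40000000e-02,
       -1.80000000e-02, -1.20000000e-02, -6.00000000e-03,  8.32667268e-17,
        6.00000000e-03,  1.20000000e-02,  1.80000000e-02,  2.40000000e-02,
        3.00000000e-02,  3.60000000e-02,  4.20000000e-02,  4.80000000e-02,
        5.40000000e-02,  6.00000000e-02,  6.60000000e-02,  7.20000000e-02,
        7.80000000e-02,  8.40000000e-02,  9.00000000e-02]))
p0 [0.57269628 0.15840611 0.04763552] deck lower edge check z [0.57269628 0.15840611 0.04763552]
```

View pics/crop1.png

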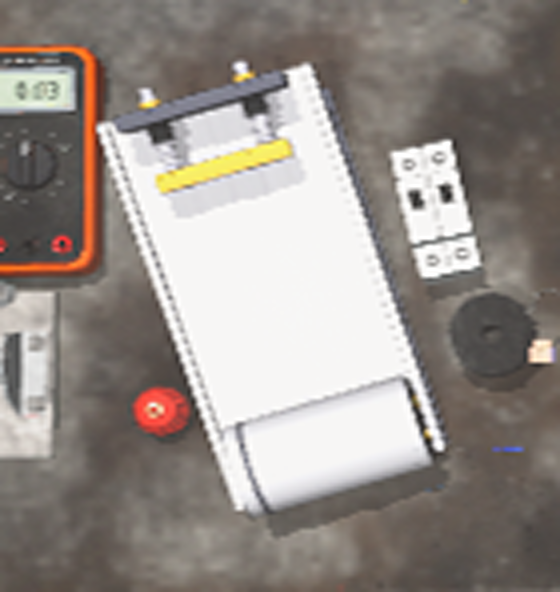

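The crop confirms the silver can on the ramp at crop (335,445), against the foot, with the bar at (225,165). The range image has bad readings, so I'll refit robustly.

Run:
```python
from h import *
c=dict(np.load('top.npz')); im=c['img']; z0=c['range_z'].copy()
print('bad frac',(z0<.5).mean())
P=pts(c); ok=(z0>.9)&(z0<1.3)&(abs(z0-cv2.medianBlur(z0,5))<.02)
hsv=cv2.cvtColor(im,cv2.COLOR_RGB2HSV)
reg=np.zeros((420,560),np.uint8); cv2.fillPoly(reg,[np.array([[185,182],[215,176],[228,213],[203,219]])],1)
q=P[(reg>0)&ok]
for i in range(6):
    A=np.c_[q[:,:2],np.ones(len(q))]; s=np.linalg.lstsq(A,q[:,2],rcond=None)[0]; r=A@s-q[:,2]; q=q[abs(r)<max(2*r.std(),.003)]
n=np.array([-s[0],-s[1],1]);n/=np.linalg.norm(n); print('tilt',np.arccos(n[2]),'resid',r.std(),len(q))
# table check
t=P[240:270,270:300][ok[240:270,270:300]]; print('table z',np.median(t[:,2]))
T=c['cam_to_world']; f=210/np.tan(np.radians(float(c['fov_y']))/2)
def ray(u,v,pn,pd): # plane pn.x=pd
    d=T[:3,:3]@np.array([(u-c['cx'])/f,(v-c['cy'])/f,1]); o=T[:3,3]; return o+d*(pd-pn@o)/(pn@d)
# bar corners (yellow) at height 38mm over deck (top), min area rect
m=(hsv[...,0]>15)&(hsv[...,0]<35)&(hsv[...,1]>100); m[:140]=0;m[185:]=0;m[:,:165]=0;m[:,230:]=0
r_=cv2.minAreaRect(np.argwhere(m)[:,::-1].astype(np.float32)); print('bar rect',r_)
pd=n@np.r_[0,0,s[2]]
bx=cv2.boxPoints(r_); bw=np.array([ray(*b,n,pd+.038) for b in bx]); print('bar corners',bw.round(4).tolist())
# roller edge: yaw from roller surface points, using plane normal tilt; use roller points
h=(P@n)-pd
box=np.zeros((420,560),bool); box[205:262,185:258]=1
rm=box&ok&(h>.035)&(h<.066); d=P[rm]; print('roller',len(d),'mean',d.mean(0),'hmax',np.percentile(h[rm],98))
# yaw candidates
ex=np.array([0,0,1])-n*n[2]; print('plane yaw',np.arctan2(ex[1],ex[0]))
e=bw-bw.mean(0); L=np.linalg.svd(e)[2][0]; print('bar axis yaw',np.arctan2(L[1],L[0]))
# roller axis
cc=d[h[rm]>.050]; L2=np.linalg.svd(cc-cc.mean(0))[2][0]; print('roller axis yaw',np.arctan2(L2[1],L2[0]))
# rails: pixels outer edges in image via white threshold
w=((hsv[...,2]>200)&(hsv[...,1]<30)).astype(np.uint8); w[:130]=0;w[268:]=0;w[:,:155]=0;w[:,250:]=0
k=cv2.morphologyEx(w,cv2.MORPH_CLOSE,np.ones((7,7))); cs=max(cv2.findContours(k,0,1)[0],key=cv2.contourArea); R=cv2.minAreaRect(cs); B=cv2.boxPoints(R); print('white rect',R)
W=np.array([ray(*b,n,pd+.006) for b in B]); print(W.round(4).tolist())
np.save('n.npy',np.r_[n,pd])
```

```text
bad frac 0.017368197278911566
tilt 0.2054866663094006 resid 0.0017414046619257922 1023
table z -0.00027018049921667675
bar rect ((192.4500274658203, 154.85000610351562), (24.66576385498047, 34.46882247924805), 71.56504821777344)
bar corners [[0.676, 0.2295, 0.1078], [0.7001, 0.1555, 0.108], [0.6483, 0.1394, 0.0967], [0.6242, 0.2138, 0.0965]]
roller 1234 mean [0.46796294 0.12126834 0.07614349] hmax 0.06292624637396271
plane yaw 0.3022171806834631
bar axis yaw 1.9005143327197094
roller axis yaw 1.8700489994808933
white rect ((207.50003051757812, 197.5), (110.6797103881836, 55.65608215332031), 71.56505584716797)
[[0.6709, 0.2565, 0.0758], [0.7108, 0.1337, 0.0761], [0.4671, 0.0571, 0.0229], [0.4268, 0.1831, 0.0227]]
```

```bash
cat >> h.py <<'E'
YAW=.303; TL=.20
EX=np.array([np.cos(YAW)*np.cos(TL),np.sin(YAW)*np.cos(TL),np.sin(TL)]); EY=np.array([-np.sin(YAW),np.cos(YAW),0]); EZ=np.cross(EX,EY)
E
python3 - <<'E'
from h import *
from scipy.optimize import least_squares
for nm in('top','scene'):
    c=dict(np.load(nm+'.npz')); z0=c['range_z']; P=pts(c); ok=(z0>.3)&(z0<1.5)&(abs(z0-cv2.medianBlur(z0,5))<.02)
    near=ok&(np.hypot(P[...,0]-.47,P[...,1]-.123)<.085)&(P[...,2]>.045)&(P[...,2]<.1)
    d=P[near]@np.c_[EX,EY,EZ]
    fun=lambda v:np.hypot(d[:,0]-v[0],d[:,2]-v[1])-.03
    r=least_squares(fun,[d[:,0].mean(),d[:,2].max()-.03],loss='soft_l1',f_scale=.001)
    k=abs(r.fun)<.004
    print(nm,len(d),'axis (x,z)',r.x,'std',r.fun[k].std(),'ends y',np.percentile(d[k,1],[1,99]))
    # deck plane height
    pl=ok&(np.hypot(P[...,0]-.57,P[...,1]-.157)<.05); e=P[pl]@np.c_[EX,EY,EZ]; print('deck h',np.median(e[:,2]),e[:,2].std())
    # rail tops
    m=ok&(np.hypot(P[...,0]-.57,P[...,1]-.157)<.1); e=P[m]@np.c_[EX,EY,EZ]; dz=e[:,2]-np.median(e[:,2])
    print('rail y',np.histogram(e[(dz>.008)&(dz<.016),1],bins=np.arange(-.13,.1,.008)),np.median(e[:,2]))
    # bar yellow
    hs=cv2.cvtColor(c['img'],cv2.COLOR_RGB2HSV); m=ok&(hs[...,0]>15)&(hs[...,0]<35)&(hs[...,1]>100)&(np.hypot(P[...,0]-.645,P[...,1]-.18)<.07)&(P[...,2]>.06); e=P[m]@np.c_[EX,EY,EZ]; print('bar',len(e),np.percentile(e,[2,50,98],axis=0).round(4).tolist())
E
```

```text
top 1281 axis (x,z) [ 0.48580958 -0.04535635] std 0.0015476062098465219 ends y [-0.07766124  0.03110476]
deck h -0.07479601709884956 0.0022797292637903215
rail y (array([  0,  13,  11,   0,   0,  92,  45,   0,   0,   0,   0,   0,   0,
         0,   0,   0,   0,   0,   0,   0,   1, 148,   0,   0,   0,   0,
         0,   0]), array([-0.13 , -0.122, -0.114, -0.106, -0.098, -0.09 , -0.082, -0.074,
       -0.066, -0.058, -0.05 , -0.042, -0.034, -0.026, -0.018, -0.01 ,
       -0.002,  0.006,  0.014,  0.022,  0.03 ,  0.038,  0.046,  0.054,
        0.062,  0.07 ,  0.078,  0.086,  0.094])) -0.07487333179575555
bar 176 [[0.6663, -0.0586, -0.0422], [0.6719, -0.0217, -0.0369], [0.7202, 0.015, -0.033]]
scene 1483 axis (x,z) [ 0.48711815 -0.04635332] std 0.0009301908929252907 ends y [-0.07314456  0.03537383]
deck h -0.07598703836494604 0.13155781190618793
rail y (array([  0,  15,  23,   4,   0,  26, 179,   0,   0,   0,   0,   0,   0,
         0,   0,   0,   0,   0,   0,   0,  11, 266,  15,   0,   0,   0,
         0,   0]), array([-0.13 , -0.122, -0.114, -0.106, -0.098, -0.09 , -0.082, -0.074,
       -0.066, -0.058, -0.05 , -0.042, -0.034, -0.026, -0.018, -0.01 ,
       -0.002,  0.006,  0.014,  0.022,  0.03 ,  0.038,  0.046,  0.054,
        0.062,  0.07 ,  0.078,  0.086,  0.094])) -0.07604722219826929
bar 212 [[0.6659, -0.0547, -0.0505], [0.6691, -0.0104, -0.0387], [0.6762, 0.0213, -0.0366]]
```

Both views agree: the roller axis is at about (0.470, 0.125, 0.052), the ramp yaw is 0.303, and the bar face is at deck x = 0.205 as described. The tool is already turned to the ramp's yaw. I'll travel over, with the fingers set to about 50 mm so they make two contact points.

>>> step_arm(increments=[[[0.17, 0.1, 0, 0, 0, 0, 0.15], [0.33, 0.2, 0, 0, 0, 0, 0.15], [0.5, 0.33, 0, 0, 0, 0, 0.15], [0.6, 0.5, 0, 0, 0, 0, 0.15], [0.66, 0.66, 0, 0, 0, 0, 0.15], [0.68, 0.82, 0, 0, 0, 0, 0.15], [0.7, 1, 0, 0, 0, 0, 0.15], [0.7, 1, 0, 0, 0, 0, 0.15], [0.7, 1, 0, 0, 0, 0, 0.15], [0.7, 1, 0, 0, 0, 0, 0.15]]])

```text
t: 1.1
ee_pos: [0.3979, -0.2957, 0.2226]
tcp_rot: [0.0, 0.988, 0.153, -0.0]
ft_force: [-0.7, -0.8, 0.2]
opening: 0.0502
finger_force: 0.0
```

>>> step_arm(increments=[[[0.02, 0.17, 0, 0, 0, 0, 0.15], [0.03, 0.33, 0, 0, 0, 0, 0.15], [0.03, 0.5, 0, 0, 0, 0, 0.15], [0.03, 0.66, 0, 0, 0, 0, 0.15], [0.03, 0.82, 0, 0, 0, 0, 0.15], [0.03, 1, 0, 0, 0, 0, 0.15], [0.03, 1, 0, 0, 0, 0, 0.15], [0.03, 1, 0, 0, 0, 0, 0.15]]])

```text
t: 1.9
ee_pos: [0.4076, 0.0037, 0.2227]
tcp_rot: [0.001, 0.988, 0.153, 0.001]
ft_force: [-0.4, -0.3, 0.1]
opening: 0.0504
finger_force: 0.0
```

>>> step_arm(increments=[[[0, 0.16, 0, 0, 0, 0, 0.15], [0, 0.33, 0, 0, 0, 0, 0.15], [0, 0.34, -0.15, 0, 0, 0, 0.15], [0, 0.34, -0.3, 0, 0, 0, 0.15], [0, 0.34, -0.3, 0, 0, 0, 0.15], [0, 0.34, -0.3, 0, 0, 0, 0.15]]])

```text
t: 2.5
ee_pos: [0.4075, 0.1042, 0.1322]
tcp_rot: [-0.0, 0.989, 0.15, -0.001]
ft_force: [0.0, 0.2, 0.4]
opening: 0.0501
finger_force: 0.0
```

```bash
python3 - <<'E'
from h import *
s=monitor.sense(); print(s['t'],s['ee_pos'],s['tcp_rot'],s['ft_force'],s['opening'],s['joint_pos'])
c=grab('wrist')
grab('scene')
E
ls pics
```

```text
2.5 [0.40749316 0.10416487 0.13223338] [-2.35416292e-05  9.88636895e-01  1.50320348e-01 -9.39171820e-04] [0.00694217 0.18929102 0.36735193] 0.050079799595503356 [-1.66096927e-02  4.21978113e-01  2.01859923e+00 -4.12634588e-04
  7.02875261e-01  1.25271699e+00]
crop1.png
scene_260.png
scene_5.png
top_10.png
wrist_254.png
```

>>> step_arm(increments=[[[0, 0.005, -0.1, 0, 0, 0, 0.15], [0, 0.005, -0.2, 0, 0, 0, 0.15], [0, 0.005, -0.26, 0, 0, 0, 0.15], [0, 0.005, -0.3, 0, 0, 0, 0.15], [0, 0.005, -0.3, 0, 0, 0, 0.15], [0, 0.005, -0.3, 0, 0, 0, 0.15]]])

```text
t: 3.2
ee_pos: [0.4085, 0.1068, 0.0442]
tcp_rot: [0.0, 0.988, 0.151, 0.002]
ft_force: [-0.1, -0.1, 0.4]
opening: 0.0502
finger_force: 0.0
```

Run:
```python
from h import *
s=monitor.sense(); print(s['t'],s['ee_pos'],s['ft_force'])
c=grab('scene'); cv2.imwrite('pics/crop2.png',cv2.resize(c['img'][170:330,140:360][:,:,::-1],None,fx=3.5,fy=3.5,interpolation=cv2.INTER_CUBIC))
```

```text
3.2 [0.40846709 0.10684928 0.04421933] [-0.06212325 -0.09376728  0.38572478]
```

View pics/crop2.png

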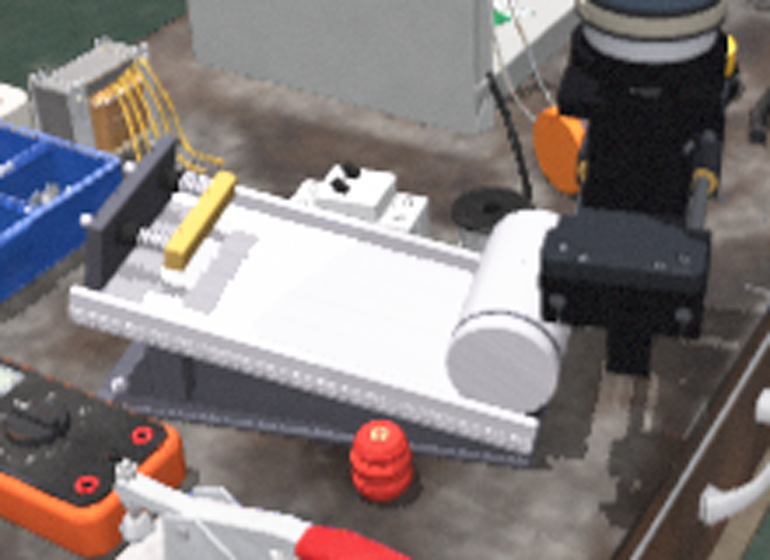

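The fingers (crop 630,340) stand behind the roller in mid-lane, clear of everything. I'll approach, then push along the slope at about 40 mm/s.

>>> step_arm(increments=[[[0.03, 0.009, -0.01, 0, 0, 0, 0.15], [0.055, 0.017, -0.013, 0, 0, 0, 0.15], [0.064, 0.02, -0.013, 0, 0, 0, 0.15], [0.07, 0.022, -0.012, 0, 0, 0, 0.15], [0.076, 0.024, -0.011, 0, 0, 0, 0.15], [0.082, 0.026, -0.009, 0, 0, 0, 0.15], [0.092, 0.029, -0.007, 0, 0, 0, 0.15], [0.103, 0.032, -0.005, 0, 0, 0, 0.15], [0.115, 0.036, -0.002, 0, 0, 0, 0.15], [0.127, 0.04, 0, 0, 0, 0, 0.15], [0.14, 0.044, 0.003, 0, 0, 0, 0.15]]])

```text
t: 4.35
ee_pos: [0.4489, 0.1206, 0.0435]
tcp_rot: [-0.0, 0.988, 0.152, -0.0]
ft_force: [-1.6, -0.6, 1.0]
opening: 0.0503
finger_force: 1.1
```

```bash
cat >> h.py <<'E'
O=.4605*EX-.0205*EY-.0755*EZ
R=np.c_[EX,EY,EZ]
from scipy.optimize import least_squares
def roller(x0):
    for nm in('scene','top'):
        c=capture(nm); z0=c['range_z']; P=pts(c); ok=(z0>.3)&(z0<1.5)&(abs(z0-cv2.medianBlur(z0,5))<.02)
        D=(P-O)@R; g=c['img'].min(-1)
        m=ok&(g>110)&(abs(D[...,0]-x0)<.05)&(abs(D[...,1])<.058)&(D[...,2]>.022)&(D[...,2]<.064); d=D[m]
        if len(d)<40: print(nm,'few',len(d)); continue
        # axis free in yaw: x = v0 + v1*y
        r=least_squares(lambda v:np.hypot(d[:,0]-v[0]-v[1]*d[:,1],d[:,2]-v[2])-.03,[x0,0,.03],loss='soft_l1',f_scale=.001)
        k=abs(r.fun)<.004; print(nm,len(d),k.sum(),'x,skew,z',r.x.round(4),'y',np.percentile(d[k,1],[1,99]).round(4))
    s=monitor.sense(); print('t',s['t'],'tcp deck',((s['ee_pos']-O)@R).round(4),s['ee_pos'].round(4),'F deck',(s['ft_force']@R).round(2))
    return c
E
python3 -c "
from h import *
s=monitor.sense();x=((s['ee_pos']-O)@R)[0]+.04
roller(x)"
```

```text
scene 591 198 x,skew,z [ 0.0566 -0.1549  0.0199] y [-0.0494  0.0565]
top 271 268 x,skew,z [0.0476 0.0053 0.0306] y [-0.0561  0.0349]
t 4.45 tcp deck [0.0048 0.0013 0.0257] [0.4504 0.1207 0.0437] F deck [ 0.28  0.92 -0.36]
```

>>> step_arm(increments=[[[0.006, 0.002, 0.001, 0, 0, 0, 0.15], [0.016, 0.005, 0.003, 0, 0, 0, 0.15], [0.028, 0.009, 0.006, 0, 0, 0, 0.15], [0.041, 0.013, 0.009, 0, 0, 0, 0.15], [0.053, 0.017, 0.011, 0, 0, 0, 0.15], [0.066, 0.021, 0.014, 0, 0, 0, 0.15], [0.078, 0.024, 0.017, 0, 0, 0, 0.15], [0.091, 0.028, 0.019, 0, 0, 0, 0.15], [0.103, 0.032, 0.022, 0, 0, 0, 0.15], [0.116, 0.036, 0.025, 0, 0, 0, 0.15], [0.128, 0.04, 0.027, 0, 0, 0, 0.15], [0.141, 0.044, 0.03, 0, 0, 0, 0.15], [0.153, 0.048, 0.032, 0, 0, 0, 0.15], [0.166, 0.052, 0.035, 0, 0, 0, 0.15], [0.178, 0.056, 0.038, 0, 0, 0, 0.15], [0.19, 0.059, 0.04, 0, 0, 0, 0.15], [0.2, 0.063, 0.042, 0, 0, 0, 0.15], [0.206, 0.064, 0.044, 0, 0, 0, 0.15], [0.206, 0.064, 0.044, 0, 0, 0, 0.15]]])

```text
t: 6.35
ee_pos: [0.5112, 0.1399, 0.0568]
tcp_rot: [0.0, 0.988, 0.152, 0.001]
ft_force: [-0.8, -0.2, 0.2]
opening: 0.0501
finger_force: 0.3
```

```bash
python3 -c "
from h import *
s=monitor.sense();x=((s['ee_pos']-O)@R)[0]+.043
c=roller(x); cv2.imwrite('pics/crop3.png',cv2.resize(c['img'][120:280,140:280][:,:,::-1],None,fx=3.7,fy=3.7))"
```

```text
scene 521 150 x,skew,z [ 0.1164 -0.0696  0.0188] y [0.0457 0.0569]
top 55 54 x,skew,z [ 0.1111 -0.0257  0.03  ] y [-0.0562 -0.0426]
t 6.45 tcp deck [0.0697 0.0015 0.0259] [0.5111 0.1398 0.0567] F deck [-0.34 -0.32 -0.31]
```

View pics/crop3.png

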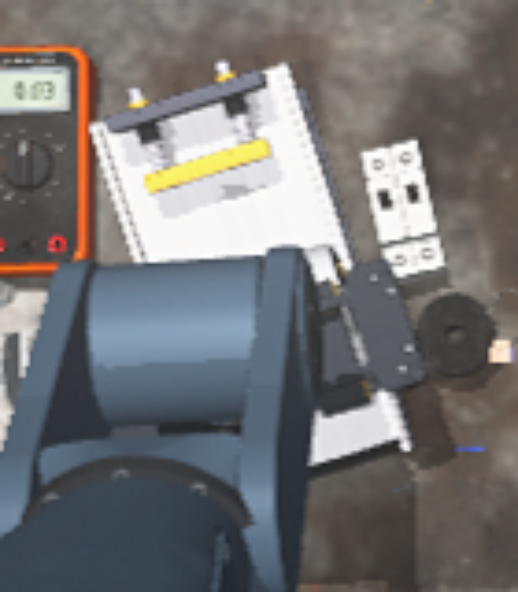

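The roller end shows at crop (325,262), straight ahead of the fingers, and the bystanders are clear. Contact is holding, so I'll continue to just short of the bar.

>>> step_arm(increments=[[[0.006, 0.002, 0.001, 0, 0, 0, 0.15], [0.016, 0.005, 0.003, 0, 0, 0, 0.15], [0.028, 0.009, 0.006, 0, 0, 0, 0.15], [0.041, 0.013, 0.009, 0, 0, 0, 0.15], [0.053, 0.017, 0.011, 0, 0, 0, 0.15], [0.066, 0.021, 0.014, 0, 0, 0, 0.15], [0.078, 0.024, 0.017, 0, 0, 0, 0.15], [0.091, 0.028, 0.019, 0, 0, 0, 0.15], [0.103, 0.032, 0.022, 0, 0, 0, 0.15], [0.116, 0.036, 0.025, 0, 0, 0, 0.15], [0.128, 0.04, 0.027, 0, 0, 0, 0.15], [0.141, 0.044, 0.03, 0, 0, 0, 0.15], [0.153, 0.048, 0.032, 0, 0, 0, 0.15], [0.166, 0.052, 0.035, 0, 0, 0, 0.15], [0.177, 0.055, 0.037, 0, 0, 0, 0.15], [0.184, 0.057, 0.039, 0, 0, 0, 0.15], [0.187, 0.058, 0.04, 0, 0, 0, 0.15], [0.187, 0.058, 0.04, 0, 0, 0, 0.15]]])

```text
t: 8.25
ee_pos: [0.5669, 0.1572, 0.0687]
tcp_rot: [0.0, 0.988, 0.152, 0.0]
ft_force: [-0.4, -1.1, 1.2]
opening: 0.0501
finger_force: 0.5
```

```bash
cat >> h.py <<'E'
def bar():
    c=capture('scene'); z0=c['range_z']; P=pts(c); ok=(z0>.3)&(z0<1.5)
    D=(P-O)@R; hs=cv2.cvtColor(c['img'],cv2.COLOR_RGB2HSV)
    m=ok&(hs[...,0]>15)&(hs[...,0]<35)&(hs[...,1]>100)&(abs(D[...,0]-.213)<.03)&(abs(D[...,1])<.05)&(abs(D[...,2]-.033)<.015); e=D[m]
    print('bar',len(e),np.percentile(e,[2,10,50,90,98],axis=0).round(4).tolist())
    return c
E
python3 -c "
from h import *
s=monitor.sense();x=((s['ee_pos']-O)@R)[0]+.043
roller(x); c=bar(); cv2.imwrite('pics/crop4.png',cv2.resize(c['img'][170:330,140:360][:,:,::-1],None,fx=3.5,fy=3.5,interpolation=cv2.INTER_CUBIC))"
```

```text
scene 577 192 x,skew,z [ 0.1991 -0.498   0.0195] y [0.011  0.0569]
top 48 48 x,skew,z [0.1768 0.1105 0.0313] y [-0.0566 -0.043 ]
t 8.35 tcp deck [0.1293 0.0014 0.026 ] [0.5668 0.1572 0.0686] F deck [0.24 0.21 1.06]
bar 90 [[0.2055, 0.0072, 0.0248], [0.2061, 0.0162, 0.0281], [0.2107, 0.0352, 0.0369], [0.2147, 0.0415, 0.0384], [0.2155, 0.0423, 0.0389]]
```

View pics/crop4.png

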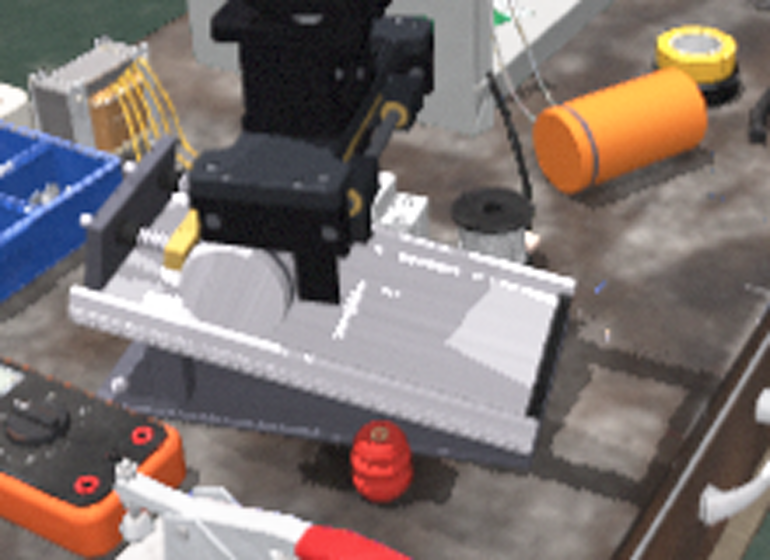

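The roller (crop 238,290) is just short of the unpressed bar (182,245), with the fingers still behind it. Now I'll press in slowly.

>>> step_arm(increments=[[[0.005, 0.0016, 0.001, 0, 0, 0, 0.15], [0.011, 0.0034, 0.0023, 0, 0, 0, 0.15], [0.017, 0.0053, 0.0036, 0, 0, 0, 0.15], [0.023, 0.0072, 0.0049, 0, 0, 0, 0.15], [0.029, 0.009, 0.0062, 0, 0, 0, 0.15], [0.035, 0.011, 0.0074, 0, 0, 0, 0.15], [0.04, 0.0125, 0.0085, 0, 0, 0, 0.15], [0.044, 0.0137, 0.0093, 0, 0, 0, 0.15], [0.044, 0.0137, 0.0093, 0, 0, 0, 0.15], [0.044, 0.0137, 0.0093, 0, 0, 0, 0.15]]])

```text
t: 9.4
ee_pos: [0.5762, 0.1605, 0.0708]
tcp_rot: [0.0, 0.988, 0.152, -0.004]
ft_force: [-7.1, -2.4, 3.5]
opening: 0.0502
finger_force: 3.8
```

```bash
python3 -c "
from h import *
s=monitor.sense();x=((s['ee_pos']-O)@R)[0]+.043
roller(x); bar(); s=monitor.sense();print(s['finger_force'],s['ft_force']@R)"
```

```text
scene 567 183 x,skew,z [ 0.2121 -0.5542  0.0192] y [0.0166 0.0566]
top 46 46 x,skew,z [0.1908 0.1817 0.031 ] y [-0.0563 -0.0417]
t 9.5 tcp deck [0.1395 0.0017 0.0261] [0.5762 0.1605 0.0708] F deck [-6.62 -0.69  4.88]
bar 63 [[0.2141, 0.0171, 0.0237], [0.2157, 0.0231, 0.0278], [0.2195, 0.0377, 0.037], [0.2234, 0.0413, 0.0384], [0.2238, 0.0424, 0.039]]
3.8142035342752934 [-7.28599389 -0.34770117  4.17665834]
```

>>> step_arm(increments=[[[0.004, 0.0013, 0.0008, 0, 0, 0, 0.15], [0.008, 0.0025, 0.0017, 0, 0, 0, 0.15], [0.012, 0.0038, 0.0025, 0, 0, 0, 0.15], [0.016, 0.005, 0.0034, 0, 0, 0, 0.15], [0.019, 0.006, 0.004, 0, 0, 0, 0.15], [0.019, 0.006, 0.004, 0, 0, 0, 0.15], [0.019, 0.006, 0.004, 0, 0, 0, 0.15], [0.019, 0.006, 0.004, 0, 0, 0, 0.15]]])

```text
t: 10.35
ee_pos: [0.5803, 0.1618, 0.0717]
tcp_rot: [0.0, 0.988, 0.152, -0.006]
ft_force: [-9.6, -4.0, 3.5]
opening: 0.05
finger_force: 5.0
```

```bash
python3 -c "
from h import *
c=bar(); s=monitor.sense();print(s['t'],(s['ee_pos']-O)@R,s['finger_force'],s['ft_force']@R)
cv2.imwrite('pics/crop5.png',cv2.resize(c['img'][170:330,140:360][:,:,::-1],None,fx=3.5,fy=3.5,interpolation=cv2.INTER_CUBIC))"
```

```text
bar 60 [[0.2188, 0.0173, 0.0251], [0.2201, 0.0238, 0.0287], [0.2243, 0.0374, 0.0367], [0.2276, 0.041, 0.0384], [0.2281, 0.042, 0.0387]]
10.4 [0.1439547  0.00179573 0.0261139 ] 4.976163413375616 [-8.94124979 -2.11564804  6.31579842]
```

View pics/crop5.png

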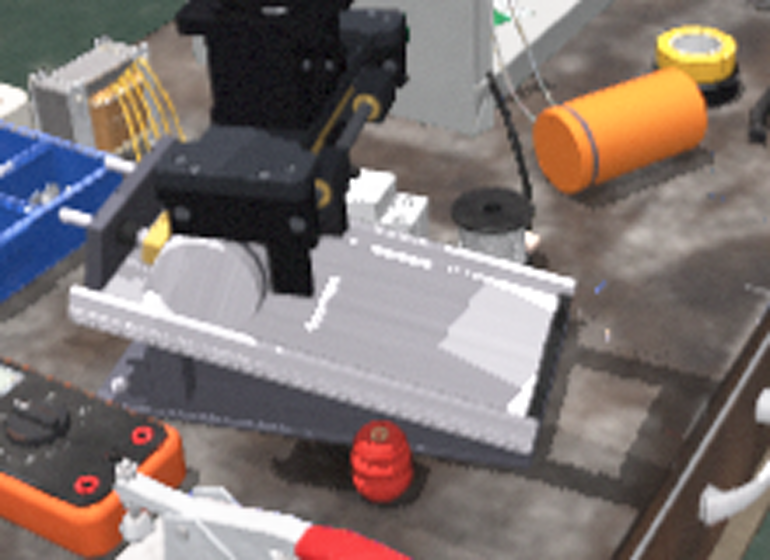

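The roller holds the bar in by about 13 of 16 mm, with the rods out behind the backstop at crop (75,217). I'll check that it stays steady, then hand in.

>>> step_arm(increments=[[[0, 0, 0, 0, 0, 0, 0.15], [0, 0, 0, 0, 0, 0, 0.15], [0, 0, 0, 0, 0, 0, 0.15], [0, 0, 0, 0, 0, 0, 0.15], [0, 0, 0, 0, 0, 0, 0.15], [0, 0, 0, 0, 0, 0, 0.15], [0, 0, 0, 0, 0, 0, 0.15], [0, 0, 0, 0, 0, 0, 0.15]]])

```text
t: 11.2
ee_pos: [0.5804, 0.1619, 0.0717]
tcp_rot: [0.0, 0.988, 0.152, -0.006]
ft_force: [-9.1, -4.6, 4.1]
opening: 0.0499
finger_force: 5.0
```

```bash
python3 -c "
from h import *
bar(); s=monitor.sense();p=(s['ee_pos']-O)@R;print(s['t'],p,s['finger_force'],s['ft_force']@R)
if abs(p[0]-.144)<.0015: print(hand_in())"
```

```text
bar 59 [[0.2186, 0.0175, 0.0246], [0.22, 0.0215, 0.0284], [0.2241, 0.0372, 0.0367], [0.2275, 0.0415, 0.0379], [0.2281, 0.0422, 0.0381]]
11.25 [0.14396307 0.00179392 0.02611995] 4.97664537280798 [-8.01665607 -2.31201321  5.33588668]
the job is handed in; nothing more can be done
None
```

The capacitor is up the ramp and holds the contact bar in by about 13 of its 16 mm (measured by camera); the fingers were still pressing steadily when I handed in at 11.25 s.

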